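# Turn the spice carousel to bring the honey jar to the front

## Task

Push with a finger against the spokes of the wooden wheel on top of the spice carousel, and turn it until the honey jar stands at the front, in line with the bright metal tab that sticks out of the stand. Do not touch, lift or tip the jars and tins standing on the carousel, and leave the things around it where they are; leave the carousel at rest.

Things in the scene. Friction and masses are not known exactly. Their poses are not given: they have to be found in the camera images.
- spoke_wheel: Pale wooden wheel on top of a round carousel, turning with its turntable: a column 22 mm thick (hub 44 mm) carries four level round spokes, 16 mm thick, out to 145 mm from the axis, undersides 160 and tops 176 mm above the worktop. Origin on the vertical axis, 25 mm above the worktop; x, -x, y, -y each run along a spoke, z up. A fingertip 140 to 150 mm above the worktop clears all jars.
- carousel (a joint): Rotation of turntable and wheel, rad, 0 at the start, + anticlockwise from above; limits 12 each way. Takes 2 to 5 N at a spoke's outer part, stops within a few degrees after the push. Turntable: 292 mm across, top 25 mm above the worktop; four round wells centred 95 mm from the axis, midway between spokes: two wide (84 mm, rim 10 mm high), two narrow (46 mm, rim 25 mm) for the spice jars. Jar tops: at most 132 mm.
- front_spot (a point): Unmoving point on the stand's front line, 95 mm from the turning axis, 25 mm above the worktop: where the jar's centre belongs. The line is shown by the tab, a bright metal tongue 22 mm wide that sticks out from under the turntable roughly towards the robot and ends in a round stud 22 mm high, 180 mm from the axis; axis, this point and stud are in line.
- honey_jar: Honey jar, clear with amber contents and a black screw lid, 63 mm across, 94 mm high, about 0.33 kg, loose in a well of the turntable at the left or right side of it. Origin at the centre of its underside, z up.
- bean_tin_b: Short wide food tin, 75 mm across, 58 mm high, loose in the well opposite the honey jar. Origin at the centre of its underside, z up.
- spice_a: Slim spice jar with a black lid, 41 mm across, 105 mm high, loose in a well of the turntable. Origin at the centre of its underside, z up.
- spice_b: The other slim spice jar, same size and origin, in the well opposite.
- mug: Bystander: white mug with a handle, 82 mm across, 91 mm high, standing on the worktop to the left. Origin under its middle.
- tape: Bystander: roll of tape, 96 mm across, 25 mm high, lying on the worktop at the right, behind the chopping board. Origin under its middle.
- tin: Bystander: tall food tin, 75 mm across, 110 mm high, standing on the worktop at the left behind the mug. Origin under its middle.

How it is judged (in metres and radians):
On the way:
1. a finger pushes on the spoked wheel and turns it by at least 0.3 rad (contact force between the fingers and spoke_wheel above 0.2 N and (value of joint carousel above 0.3 rad or value of joint carousel below -0.3 rad)), for 0.1 s.
At the end, for the whole second after the job is handed in: Honey jar centre within 15 mm (horizontally) of the front spot; carousel under 0.05 rad/s; all four jars and tins upright within 0.2 rad, underside 18 to 32 mm above the worktop, within 120 mm of the axis; mug, tape and tall tin within 15 mm of their starts (horizontal distance between honey_jar and front_spot below 0.015 m and velocity of joint carousel between -0.05 and 0.05 rad/s and angle between each of honey_jar, bean_tin_b, spice_a, spice_b's own z axis and vertical below 0.2 rad and height (world z) of honey_jar between 0.018 and 0.032 m and horizontal distance between each of honey_jar, bean_tin_b, spice_a, spice_b and spoke_wheel below 0.12 m and height (world z) of bean_tin_b between 0.018 and 0.032 m and height (world z) of spice_a between 0.018 and 0.032 m and height (world z) of spice_b between 0.018 and 0.032 m and distance of each of mug, tape, tin from where it was at the start of the episode below 0.015 m); the robot touches nothing.
It fails at once if the robot touches a jar or tin on the carousel (contact force between any of the fingers, the arm and honey_jar above 0.5 N or contact force between any of the fingers, the arm and bean_tin_b above 0.5 N or contact force between any of the fingers, the arm and spice_a above 0.5 N or contact force between any of the fingers, the arm and spice_b above 0.5 N).
It fails at once if a jar or tin on the carousel is lifted (underside over 45 mm) (height (world z) of any of honey_jar, bean_tin_b, spice_a, spice_b above 0.045 m).
It fails at once if a jar or tin on the carousel is tipped (over 0.35 rad) (angle between any of honey_jar, bean_tin_b, spice_a, spice_b's own z axis and vertical above 0.35 rad).
It fails at once if mug, tape or tall tin is moved over 15 mm (distance of any of mug, tape, tin from where it was at the start of the episode above 0.015 m).
It also fails if it takes over 42 s, if anything falls off the work surface, if the arm or the gripper's body presses on something with over 40 N, if the wrist force passes 120 N, or if a joint passes its speed limit or range.

## Robot

A 7-joint arm with a two-finger parallel gripper is mounted at the origin on a cart in front of the work surface, level with it; the furniture and walls round the work are solid. World frame = base frame: x ahead of the robot, y to its left, z up, the work surface at z = 0. Lengths are in mm, angles in rad, forces in N, time in s.
With the tool pointing down it reaches from about 425 to 800 mm from the base axis. Payload 8.3 kg.
Tool frame: the origin (TCP) lies at the very end of the fingers, on their centre line; the grasp point (between the pads) lies 19 mm behind it (grip_depth is the distance from the TCP to the grasp point, in mm); z points along the fingers, y is the line along which they close (so a half turn about z gives the same grasp; the last joint's range is limited). The gripper opens to 85 mm and grips with 20 to 120 N. Pads are 22 mm wide; open, the fingers measure 114 mm over their backs; the gripper's body (76 mm by 85 mm) begins 54 mm behind the grasp point. The pads swing forward as they close: fully open they stand 13 mm farther back than shut.
Start: joints at [1.126, 0.383, 0.016, 1.37, -0.006, 1.388, -0.046], TCP at [232.904, -579.964, 231.279] pointing down, gripper open.
Joint ranges: [-2.95, 2.95], [-0.25, 2.06], [-1.52, 1.56], [0.18, 2.33], [-1.44, 4.58], [0.02, 2.06], [-3.01, 3.01]. Speed limits (rad/s): [2.39, 2.39, 3.01, 3.01, 3.14, 3.14, 3.14].

## Interface

Orientations are given as a rotation vector (axis times angle).
In Python, from cell import observe, snapshot, sign_off, grip_depth gives the robot as it stands. The module is installed in compiled form; this text tells all that it offers.
- The arm moves only by the tool servo_tool, never from a script. Its argument "plan" is text: rows parted by semicolons, each of 5 numbers parted by spaces: the gripper command: -1 is shut, 1 is fully open, values between are in proportion, then the shift along the tool's x, y, z in mm, then the turn about the tool's z in degrees. In form: claw x y z turn; .... A call has 1 to 20 rows; each row shifts and turns the commanded pose from where the row before left it, along the tool's axes as they then stand; what a row does not reach is not made up. A row lasts 1/10 s, in which the tool goes at most 50 mm and 8.59 degrees, less where a joint would pass 70% of its speed; a pose out of reach is approached as far as the arm can. A call is refused whole if a number of a shift passes 50 or a number of a turn 8.59, either way. A call with a gripper value outside its range is refused whole. The fingers move at their own pace and stop on an object; "grip_force" is the grip in N (left out, the last holds). Time passes only in rows, so rows that do not move let the fingers close. It gives the time, the measured TCP pose, the force, the opening and the grip force at its end, in the units of the state.
- observe(): the state, without advancing time (a new reading comes with each control period).
- snapshot(name): name is "scene" or "top" or "wrist"; returns a dict with "img" (400x640x3 uint8, red, green, blue), "fx", "fy", "cx", "cy" (pixels), "R" (3x3) and "t" (3): a world point X has camera coordinates R X + t. Camera axes: x right, y down, z forward; pixel columns grow to the right and rows downward; lengths in mm; the calibration is good to about 2 mm. The wrist camera is an equidistant fisheye: a pixel r from the principal point sees the ray r / f radians off the axis. A picture is of the moment at which its call begins. There is no depth.
- sign_off(): hands the job in; it is judged then, once.
The state is a dict: "time": time; "q": joint angles; "qd": joint speeds; "effort": joint torques, N m; "tcp_pos": TCP position; "ee_rot": TCP orientation; "wrist_force": force on the tool from outside, world axes, zero at the start; "ft_torque": the same for the moment, N m; "finger_gap": finger opening in mm; "finger_force": force on a finger pad.
Only numpy, scipy, OpenCV 4.12 (cv2) and the standard library are available. Lean on these libraries where they do the work, as an engineer would, in place of code of your own. Each camera call takes 0.05 s, during which the arm holds its last target. There are 200 camera calls.

## Working session

There is one attempt and no reset: what is moved stays moved. The work goes in short steps, Python scripts to look and compute and a tool call to move; the robot and the scene stay as the last step left them, time stands still between calls to the robot, and variables do not carry over. Pictures are saved under pics/ and viewed, at most 10 in all, crops included, and the job is handed in when it is done.

Besides the shell and the picture viewer there is one more tool, called after "Request:" by a JSON object that holds its "fn" and its "kwargs", one argument or row to a line. servo_tool: Moves the arm, as the interface text tells. Its arguments: {"type":"object","properties":{"plan":{"type":"string"},"grip_force":{"type":"number"}},"required":["plan"]}

```bash
mkdir -p pics
python3 - <<'E'
from cell import *
import cv2,numpy as np
o=observe();print({k:np.round(o[k],3) for k in('time','q','tcp_pos','ee_rot','wrist_force','finger_gap')},grip_depth)
for n in('scene','top'):
    s=snapshot(n);cv2.imwrite(f'pics/{n}0.png',s['img'][:,:,::-1]);print(n,s['fx'],s['cx'],s['cy'],np.round(s['R'],3).tolist(),np.round(s['t'],1))
E
```

```text
{'time': np.float64(0.0), 'q': array([ 1.126,  0.384,  0.016,  1.371, -0.006,  1.388, -0.046]), 'tcp_pos': array([ 232.698, -579.532,  230.267]), 'ee_rot': array([-3.083e+00, -5.960e-01,  1.000e-03]), 'wrist_force': array([-0.725,  1.151,  0.233]), 'finger_gap': np.float64(85.121)} 18.700000000000003
scene 426.7299456191229 323.106729382416 197.20983658279292 [[-0.624, -0.781, -0.004], [-0.592, 0.475, -0.651], [0.511, -0.404, -0.759]] [360.  389.3 793.8]
top 380.7231335105913 325.37641173678605 197.21339851732188 [[-0.009, -1.0, -0.027], [-0.986, 0.013, -0.168], [0.168, 0.025, -0.985]] [ 20.5 585.2 977.3]
```

View pics/scene0.png

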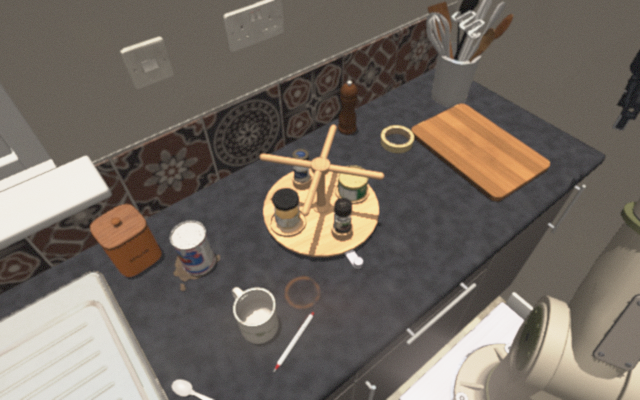

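View pics/top0.png

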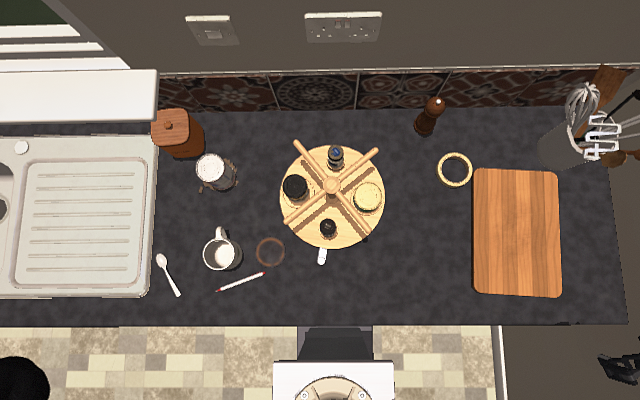

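The top view shows the hub at about (332,185), the honey jar's black lid at (295,188) on the left, and the tab stud at (322,250-262). The spice jars are at (336,157) and (328,228), and the bean tin at (368,196).

```bash
cat > h.py <<'E'
import cv2,numpy as np
def ray(s,u,v,z):
    d=np.array([(u-s['cx'])/s['fx'],(v-s['cy'])/s['fy'],1.]);R,t=np.array(s['R']),np.array(s['t'])
    d=R.T@d;c=-R.T@t;return c+d*(z-c[2])/d[2]
def proj(s,X):
    c=np.array(s['R'])@X+s['t'];return np.array([s['cx']+s['fx']*c[0]/c[2],s['cy']+s['fy']*c[1]/c[2]])
def crop(s,name,x,y,w,h,k):
    cv2.imwrite(name,cv2.resize(s['img'][y:y+h,x:x+w,::-1],None,fx=k,fy=k,interpolation=cv2.INTER_CUBIC))
E
python3 - <<'E'
from cell import *
from h import *
s=snapshot('top');crop(s,'pics/c1.png',265,125,140,145,4)
np.set_printoptions(precision=1,suppress=True)
for n,u,v,z in(('hub',332,185,176),('honey',295,188,119),('stud',322,256,22),('s',378,152,176),('s',286,224,176),('s',283,150,176),('s',375,232,176)):print(n,ray(s,u,v,z))
E
```

```text
hub [593.   -5.3 176. ]
honey [598.2  88.8 119. ]
stud [429.1  25.2  22. ]
s [ 672.2 -116.6  176. ]
s [501.5 103.5 176. ]
s [681.1 112.3 176. ]
s [ 480.5 -103.6  176. ]
```

View pics/c1.png

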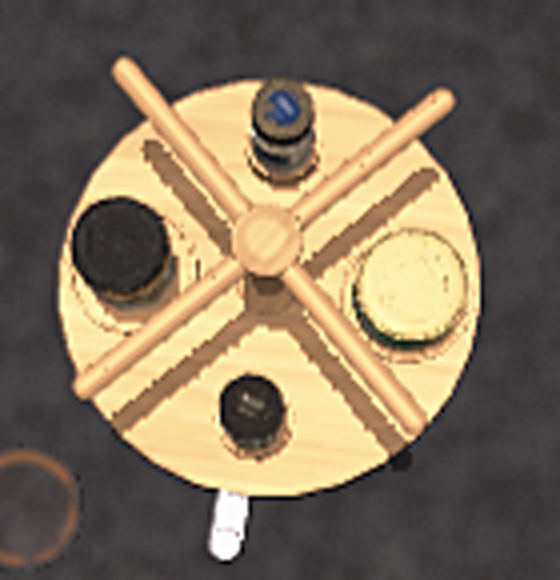

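Crop (offset 265,125, ×4): hub (267,240), honey lid (122,245), stud about (226,543), spoke tips A(125,65), B(447,98), C(85,388) and D(415,425).

```bash
cat > m.py <<'E'
from cell import *
from h import *
np.set_printoptions(precision=1,suppress=True)
import sys
def disc():
    s=snapshot('top');im=s['img'];hsv=cv2.cvtColor(im,cv2.COLOR_RGB2HSV)
    # white stud/tab
    m=((hsv[...,1]<40)&(hsv[...,2]>190)).astype(np.uint8);m[:,:310]=0;m[:,335:]=0;m[:240]=0;m[275:]=0
    ys,xs=np.nonzero(m);print('white',xs.min(),xs.max(),ys.min(),ys.max(),len(xs))
    for y in range(ys.min(),ys.max()+1):print(y,xs[ys==y].min(),xs[ys==y].max(),end=' | ')
    return s
s=disc();print()
f=lambda u,v,z:ray(s,265+u/4,125+v/4,z)
hub=f(267,240,176)
print('hub',hub)
tips={k:f(*p,168) for k,p in dict(A=(125,65),B=(447,98),C=(85,388),D=(415,425)).items()}
for k,p in tips.items():d=p-hub;print(k,p,np.hypot(*d[:2]),np.degrees(np.arctan2(d[1],d[0])))
print('mean tips',np.mean(list(tips.values()),0))
j=f(122,245,119)
# disc edges at z=25: left,right,bottom,top
e=[f(58,285,25),f(482,285,25),f(270,497,25),f(270,78,25)];print('disc',[x for x in e],(e[0][1]+e[1][1])/2,(e[2][0]+e[3][0])/2)
st=f(226,543,22)
for n,p in(('honey',j),('stud',st)):
    d=p-hub;print(n,p,np.hypot(*d[:2]),np.degrees(np.arctan2(d[1],d[0])))
E
python3 m.py
```

```text
white 318 326 247 264 120
247 320 321 | 248 320 324 | 249 320 326 | 250 319 326 | 251 319 326 | 252 319 326 | 253 319 326 | 254 319 325 | 255 319 325 | 256 318 325 | 257 318 325 | 258 318 325 | 259 318 325 | 260 318 324 | 261 318 324 | 262 318 324 | 263 319 323 | 264 320 322 | 
hub [593.   -4.7 176. ]
A [705.2  81.  168. ] 141.1665681257277 37.38449029860947
B [ 680.9 -114.8  168. ] 140.875179384867 -51.402634051982005
C [507.  103.9 168. ] 138.5377626598037 128.3723675858091
D [483.  -89.9 168. ] 139.12610985910797 -142.2384710542813
mean tips [594.   -4.9 168. ]
disc [array([594. , 141.8,  25. ]), array([ 590.1, -151.1,   25. ]), array([446.8,  -3.4,  25. ]), array([740.6,  -7. ,  25. ])] -4.608290219698759 593.7260883579318
honey [602.7  87.6 119. ] 92.73793278537116 83.99304823657977
stud [416.5  26.6  22. ] 179.2697988817531 169.94552044039403
```

Request:
{"fn": "servo_tool", "kwargs": {
  "plan": "-1 13 -7 0 0;-1 26 -14.3 0 0;-1 26 -14.3 0 0;-1 26 -14.3 0 0;-1 26 -14.3 0 0;-1 26 -14.3 0 0;-1 26 -14.3 0 0;-1 26 -14.3 0 0;-1 26 -14.3 0 0;-1 26 -14.3 0 0;-1 18 -14 0 0;-1 24 -31 0 0;-1 24 -31 0 0;-1 24 -31 0 0;-1 24 -31 0 0;-1 24 -31 0 0;-1 24 -31 0 0;-1 24 -31 0 0;-1 24 -31 0 0;-1 0 0 0 0"
}}

```text
time: 2.2
tcp_pos: [509.2, -32.6, 231.6]
ee_rot: [-3.079, -0.612, -0.002]
wrist_force: [0.6, 0.5, 0.2]
finger_gap: 0.1
finger_force: 0.0
```

Request:
{"fn": "servo_tool", "kwargs": {
  "plan": "-1 23 -27 0 0;-1 23 -27 0 0;-1 23 -27 0 0;-1 15 -18 0 0;-1 7.6 -9.5 0 0;-1 0 0 0 0;-1 0 0 15 0;-1 0 0 15 0;-1 0 0 0 0"
}}

```text
time: 3.1
tcp_pos: [552.0, 91.8, 199.3]
ee_rot: [3.084, 0.592, -0.006]
wrist_force: [0.6, -0.5, -0.1]
finger_gap: 0.1
finger_force: 0.0
```

Run:
```python
from cell import *
from h import *
s=snapshot('scene');crop(s,'pics/c2.png',235,80,180,200,3)
```

```text
(no output)
```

View pics/c2.png

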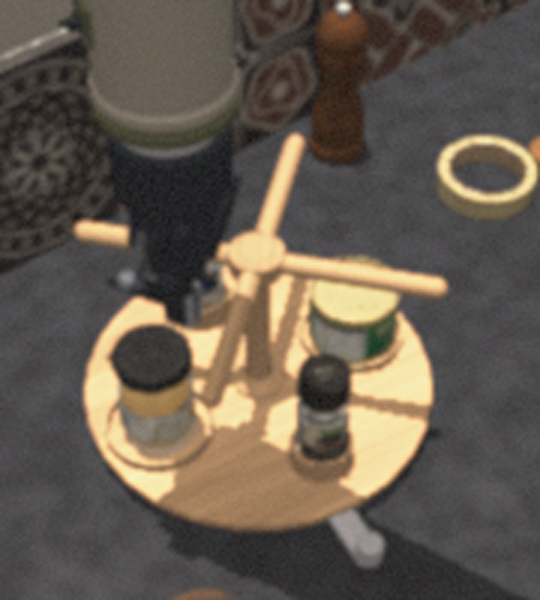

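The gripper hangs over the gap between the honey jar (lid at about (150,350)) and spoke C (tip at about (215,390)), clear of both. The stud is at (368,548).

Request:
{"fn": "servo_tool", "kwargs": {
  "plan": "-1 5 -10 0 0;-1 0 0 15 0;-1 0 0 15 0;-1 0 0 15 0;-1 0 0 4 0;-1 0 0 0 0;-1 0 0 0 0"
}}

```text
time: 3.85
tcp_pos: [554.9, 105.8, 153.5]
ee_rot: [-3.084, -0.596, -0.003]
wrist_force: [-0.4, -0.3, 0.6]
finger_gap: 0.1
finger_force: 0.0
```

Request:
{"fn": "servo_tool", "kwargs": {
  "plan": "-1 -4 0 3 -2;-1 -4 0.1 0 -2;-1 -4 0.1 0 -2;-1 -6 0.2 0 -3;-1 -7.1 0.2 0 -3.5;-1 -7.1 0.2 0 -3.5;-1 -7.1 0.2 0 -3.5;-1 -7.1 0.2 0 -3.5;-1 -7.1 0.2 0 -3.5;-1 -7.1 0.2 0 -3.5;-1 -7.1 0.2 0 -3.5;-1 -7.1 0.2 0 -3.5;-1 -7.1 0.2 0 -3.5;-1 -7.1 0.2 0 -3.5;-1 -7.1 0.2 0 -3.5;-1 -5 0.2 0 -2.5;-1 -4 0.1 0 -2;-1 -2 0 0 -1;-1 0 0 0 0"
}}

```text
time: 5.75
tcp_pos: [485.9, 28.3, 150.1]
ee_rot: [2.494, 1.909, 0.001]
wrist_force: [-0.8, 1.7, 0.1]
finger_gap: -0.1
finger_force: 0.9
```

Run:
```python
from cell import *
from h import *
o=observe();d=o['tcp_pos'][:2]-np.array([593.5,-4.7]);print(np.hypot(*d),np.degrees(np.arctan2(d[1],d[0]))%360,o['tcp_pos'],o['wrist_force'])
s=snapshot('scene');crop(s,'pics/c3.png',235,80,180,200,3)
```

```text
112.49958410940917 162.9599630020846 [485.93912291  28.26686434 150.07805519] [-0.77555421  1.65028979  0.07686336]
```

View pics/c3.png

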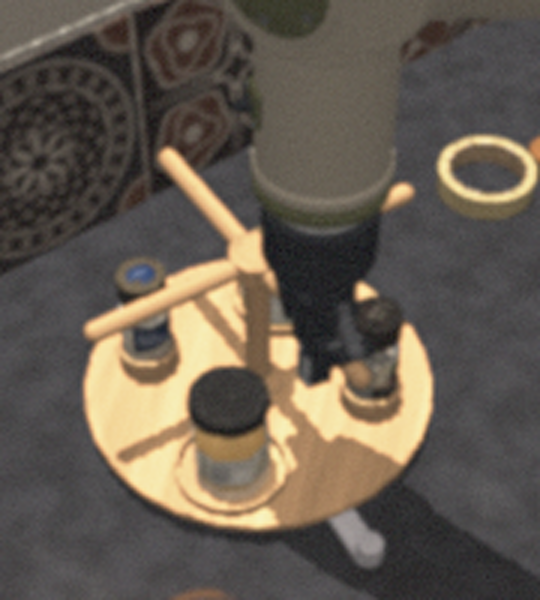

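It works: the carousel has turned about 44°, the honey lid is at crop (229,397), and the finger stands well clear of the jars. I'll carry on, slower towards the end.

Request:
{"fn": "servo_tool", "kwargs": {
  "plan": "-1 -3 -0.1 0 -2;-1 -4 -0.1 0 -2;-1 -6 0 0 -3;-1 -6.9 0.2 0 -3.5;-1 -6.9 0.2 0 -3.5;-1 -6.9 0.2 0 -3.5;-1 -6.9 0.2 0 -3.5;-1 -6.9 0.2 0 -3.5;-1 -6.9 0.2 0 -3.5;-1 -6 0.2 0 -3;-1 -4 0.1 0 -2;-1 -4 0.1 0 -2;-1 -2 0 0 -1;-1 -2 0 0 -1;-1 0 0 0 0;-1 0 0 0 0"
}}

```text
time: 7.4
tcp_pos: [489.9, -43.0, 149.4]
ee_rot: [1.76, 2.601, 0.0]
wrist_force: [-0.2, 0.1, 0.6]
finger_gap: 0.2
finger_force: 0.2
```

Run:
```python
from cell import *
from h import *
o=observe();d=o['tcp_pos'][:2]-np.array([593.5,-4.7]);print(np.hypot(*d),np.degrees(np.arctan2(d[1],d[0]))%360,o['tcp_pos'],o['wrist_force'],o['time'])
s=snapshot('scene');crop(s,'pics/c4.png',250,100,150,180,3)
```

```text
110.47192182032796 200.29496741542027 [489.88624091 -43.01754739 149.41687233] [-0.22427647  0.09704249  0.55617584] 7.4
```

View pics/c4.png

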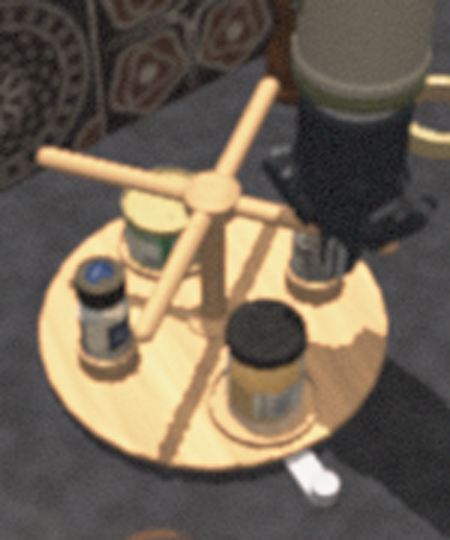

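Crop (offset 250,100, ×3): honey lid (265,332), stud top (322,484), spoke tips (272,86), (45,156) and (147,330), hub (214,192). The jar stops slightly short of the tab line.

Run:
```python
from cell import *
from h import *
np.set_printoptions(precision=1,suppress=True)
s=snapshot('scene');f=lambda u,v,z:ray(s,250+u/3,100+v/3,z)
hub=f(214,192,176)
for n,u,v,z in(('hub',214,192,176),('t1',272,86,168),('t2',45,156,168),('t3',147,330,168),('lid',265,332,119),('stud',322,484,22)):
    p=f(u,v,z)
    for a in(hub,np.array([593.5,-4.7])):
        d=p[:2]-a[:2];print(n,p,np.hypot(*d),np.degrees(np.arctan2(d[1],d[0]))%360)
```

```text
hub [587.6  -4.2 176. ] 0.0 0.0
hub [587.6  -4.2 176. ] 5.958304162144782 175.04537462597145
t1 [ 660.4 -122.9  168. ] 139.2637239930685 301.5357489133555
t1 [ 660.4 -122.9  168. ] 135.80490212619816 299.51434708521157
t2 [707.7  69.  168. ] 140.6970689430213 31.351247395996225
t2 [707.7  69.  168. ] 135.9412494680083 32.83832890248182
t3 [517.4 110.8 168. ] 134.7393792880921 121.4011848801933
t3 [517.4 110.8 168. ] 138.35468788516968 123.38876140896727
lid [494.4  22.1 119. ] 96.80138029787027 164.23534732545343
lid [494.4  22.1 119. ] 102.66003344147228 164.85904913666823
stud [411.8  31.7  22. ] 179.36826117622934 168.45071019864443
stud [411.8  31.7  22. ] 185.2884055512161 168.66230684988173
```

Request:
{"fn": "servo_tool", "kwargs": {
  "plan": "-1 -2 0 0 -1;-1 -2 0 0 -1;-1 -2 0 0 -1;-1 -2 0 0 -1;-1 -2 0 0 -1;-1 -1.5 0 0 -1;-1 0 0 0 0;-1 0 0 0 0;-1 6 0 0 0;-1 6 0 0 0;-1 6 0 -10 0;-1 0 0 -20 0;-1 0 0 -30 0;-1 0 0 -30 0;-1 0 0 -30 0;-1 0 0 0 0;-1 0 0 0 0"
}}

```text
time: 9.2
tcp_pos: [486.2, -37.0, 270.4]
ee_rot: [1.619, 2.69, 0.001]
wrist_force: [0.0, -0.4, -0.3]
finger_gap: -0.0
finger_force: 0.0
```

Request:
{"fn": "servo_tool", "kwargs": {
  "plan": "-1 -15 -8 0 0;-1 -25 -13 0 0;-1 -30 -16 0 0;-1 -30 -16 0 0;-1 -30 -16 0 0;-1 -30 -16 0 0;-1 -30 -16 0 0;-1 -30 -16 0 0;-1 -25 -13 0 0;-1 -15 -8 0 0;-1 0 0 0 0"
}}

```text
time: 10.3
tcp_pos: [484.3, -334.0, 267.8]
ee_rot: [-1.625, -2.686, 0.0]
wrist_force: [0.7, 0.3, -1.0]
finger_gap: -0.0
finger_force: 0.0
```

Run:
```python
from cell import *
from h import *
s=snapshot('top');crop(s,'pics/c5.png',265,125,140,145,4)
```

```text
(no output)
```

View pics/c5.png

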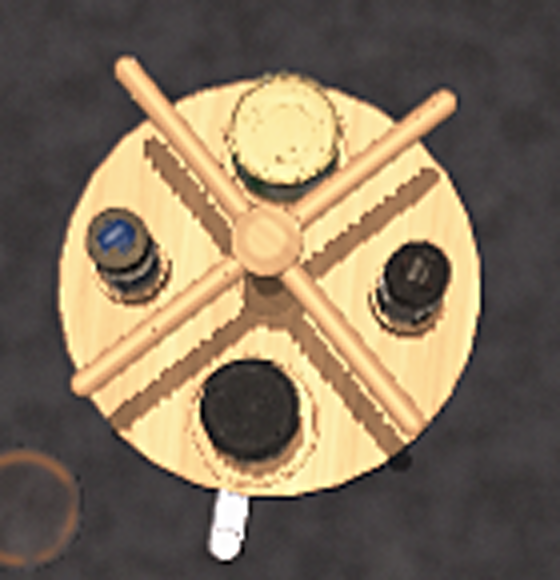

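The top view now has the honey lid at (250,409), with the hub at (267,240) and the stud at (226,543) unmoved. All the jars look upright.

Run:
```python
from cell import *
from h import *
np.set_printoptions(precision=1,suppress=True)
s=snapshot('top');a=np.array([593.5,-4.7])
im=s['img'][210:250,310:345].max(2);m=(im<70).astype(np.uint8)
n,l,st,c=cv2.connectedComponentsWithStats(m);i=1+st[1:,4].argmax();print('blob',c[i]+[310,210],st[i])
st=ray(s,265+226/4,125+543/4,22)[:2]
front=a+95*(st-a)/np.hypot(*(st-a))
for u,v in((327.5,227.25),c[i]+[310,210]):
    p=ray(s,u,v,119)[:2];print(p,'front',front,'err',p-front,np.hypot(*(p-front)))
```

```text
blob [326.9 226.9] [  5   5  25  25 487]
[497.9   7.6] front [500.   11.9] err [-2.  -4.3] 4.735164692323897
[498.7   9. ] front [500.   11.9] err [-1.3 -2.9] 3.1199677384370026
```

```bash
python3 -c "
from cell import *
print(sign_off())"
```

```text
the job is handed in; nothing more can be done
None
```

I turned the carousel about 87° by pushing one spoke; the honey jar now stands at the front, 3–5 mm from the front spot by the top camera. The arm is clear and the job is handed in, though sign-off gave no verdict.

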